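# Lay out a chainsaw clutch in assembly order

## Robot

A 6-joint arm with a two-finger parallel gripper is mounted at the origin on the work surface. World frame = base frame: x ahead of the robot, y to its left, z up, the work surface at z = 0. Lengths are in m, angles in rad, forces in N, time in s.
With the tool pointing down it reaches from about 0.35 to 0.975 m from the base axis. Payload 17.4 kg.
Tool frame: the origin (TCP) lies on the centre line of the jaws, within the pads' length; the fingertips stand 25 mm ahead of it and the grasp point (between the pads) lies 6 mm ahead of it (ctrl.tip_extent is the z of the fingertips in the tool frame, in m); z points along the fingers, y is the line along which they close (so a half turn about z gives the same grasp; the last joint's range is limited). The gripper opens to 85 mm and grips with 20 to 120 N. Pads are 22 mm wide; open, the fingers measure 114 mm over their backs; the gripper's body (76 mm by 85 mm) begins 54 mm behind the grasp point. The pads swing forward as they close: fully open they stand 13 mm farther back than shut.
Start: joints at [1.149, 0.116, 1.442, -0, 1.584, -0.038], TCP at [0.253, 0.626, 0.23] pointing down, gripper open.
Joint ranges: [-2.83, 2.83], [-0.83, 2.19], [0.07, 2.5], [-1.14, 4.28], [0.01, 3], [-2.97, 2.97]. Speed limits (rad/s): [1.89, 1.89, 2.22, 3.14, 3.14, 3.14].

## Interface

Orientations are given as a unit quaternion [w, x, y, z].
In Python, from plant import telemetry, cams, ctrl gives the robot as it stands. The module is installed in compiled form; this text tells all that it offers.
- The arm moves only by the shell command python3 -m crank 'ROWS'. ROWS is JSON, one flat list of numbers, 7 for each row, row after row: the finger opening in cm, from 0 to 8.54, then the shift along the tool's x, y, z in cm, then the turn, a rotation vector about the tool's x, y, z in degrees. A call has 1 to 8 rows; each row shifts and turns the commanded pose from where the row before left it, along the tool's axes as they then stand; what a row does not reach is not made up. A row lasts 1/10 s, in which the tool goes at most 50 mm and 8.59 degrees, less where a joint would pass 70% of its speed; a pose out of reach is approached as far as the arm can. A call is refused whole if a number of a shift passes 5 or a number of a turn 8.59, either way. A call with a gripper value outside its range is refused whole. The fingers move at their own pace and stop on an object; the grip force is fixed at half the most. Time passes only in rows, so rows that do not move let the fingers close. It gives the time, the measured TCP pose, the force, the opening and the grip force at its end, in the units of the state.
- telemetry.get_state(): the state, without advancing time (a new reading comes with each control period).
- cams.snapshot(name): name is "side" or "top"; returns a dict with "pixels" (400x640x3 uint8, red, green, blue), "z_map" (400x640 float32, m along the optical axis (not along the pixel's ray), 0 where there is no reading), "fx", "fy", "cx", "cy" (pixels), "distortion" ([k1, k2, p1, p2, k3] as OpenCV has them; the pictures are not rectified), "extrinsics" (4x4, takes a point from camera to world coordinates). Camera axes: x right, y down, z forward; pixel columns grow to the right and rows downward; lengths in m; the calibration is good to about 2 mm. A picture is of the moment at which its call begins.
- ctrl.close_job(): hands the job in; it is judged then, once.
The state is a dict: "clock": time; "qpos": joint angles; "qvel": joint speeds; "effort": joint torques, N m; "ee_pos": TCP position; "ee_rot": TCP orientation; "ft_force": force on the tool from outside, world axes, zero at the start; "wrist_torque": the same for the moment, N m; "grip_width": finger opening in m; "finger_force": force on a finger pad.
Only numpy, scipy, OpenCV 4.12 (cv2) and the standard library are available. Lean on these libraries where they do the work, as an engineer would, in place of code of your own. Each camera call takes 0.05 s, during which the arm holds its last target. There are 200 camera calls.

## Task

Lay out the chainsaw clutch on the strip mat for refitting, each part flat in the middle of its own outlined square: the needle bearing in the square next to the crankcase, the clutch drum (sprocket up) in the middle square, and the clutch hub in the square next to the side cover. Lay the thrust washer flat and centred on top of the hub. Leave the spark plug, the nut and the screwdriver where they lie.

Things in the scene. Friction and masses are not known exactly. Their poses are not given: they have to be found in the camera images.
- mat: Fixed black rubber strip mat, 104 x 274 x 3 mm, with three white outlined 80 mm squares in a row. Origin: centre of its underside, under the middle square; y axis along the row (squares' centres at y = -90, 0, +90 mm, x = 0), x axis across it, away from the robot. The crankcase stands off one end, the side cover off the other; which way round varies.
- crankcase: Fixed grey aluminium engine half lying flat at one end of the mat: a block 120 x 116 x 36 mm with a dark round boss and a steel shaft stub on top (62 mm high in all). Origin: centre of its underside, on the mat's long axis, 205 mm from the mat's centre, so 115 mm from the centre of the nearest square.
- side_cover: Fixed cream plastic saw cover lying hollow side up like a shallow tray, 140 x 90 x 26 mm, at the other end of the mat. Origin: centre of its underside, on the mat's long axis, 205 mm from the mat's centre, so 115 mm from the centre of the nearest square.
- drum: Loose on the bench in front of the mat (between mat and robot) at the start; grip it across its diameter from above. Clutch drum: bright steel disc, diameter 62, 20 mm high, with a dark toothed sprocket (30 mm across, 10 mm high) on top. Origin: centre of its underside; z up. About 150 g.
- hub: Loose on the bench in front of the mat (between mat and robot) at the start; grip it across its diameter from above. Clutch hub: dark steel disc, diameter 54, 18 mm high, flat top with three radial dark slits and a dark centre. Origin: centre of its underside; z up. About 140 g.
- bearing: Loose on the bench in front of the mat (between mat and robot) at the start; grip it across its diameter from above. Needle bearing: small thick brass ring, outside diameter 34, hole 20, 16 mm high. Origin: centre of its underside; z up. About 40 g.
- washer: Loose on the bench in front of the mat (between mat and robot) at the start; grip it across its diameter from above. Thrust washer: flat steel ring, outside diameter 40, hole 22, 10 mm thick. Origin: centre of its underside; z up. About 40 g.
- plug: Loose bystander among the parts: spark plug lying along its x axis, 76 mm long, 18 mm high, white insulator towards -x. Origin under its hexagon. Leave it alone.
- nut: Loose bystander among the parts: flanged steel nut, diameter 22, 14 mm high. Origin: centre of its underside. Leave it alone.
- driver: Loose bystander among the parts: stubby black screwdriver lying along its x axis, 95 mm long, 18 mm high, handle to -x. Origin at the handle's front end, on its underside. Leave it alone.
Things that resemble listed ones, but are neither listed nor needed, are in the scene too. Leave any green or red look-alike of the hub alone.

How it is judged:
By the outcome, as a careful person would: the job done as asked, in the order asked, and still so for the second after the job is handed in, with the robot touching nothing.
It also fails if it takes over 99 s, if anything falls off the work surface, if the arm or the gripper's body presses on something with over 40 N, if the wrist force passes 120 N, or if a joint passes its speed limit or range.

## Working session

There is one attempt and no reset: what is moved stays moved. The work goes in short steps, Python scripts to look and compute and a shell command to move; the robot and the scene stay as the last step left them, time stands still between calls to the robot, and variables do not carry over. Pictures are saved under pics/ and viewed, at most 14 in all, crops included, and the job is handed in when it is done.

```bash
mkdir -p pics; cat > h.py <<'E'
import numpy as np, cv2
from plant import telemetry, cams, ctrl
def snap(n,f=None):
    s=cams.snapshot(n)
    if f: cv2.imwrite('pics/'+f,s['pixels'][:,:,::-1])
    return s
def ray(s,u,v):
    K=np.array([[s['fx'],0,s['cx']],[0,s['fy'],s['cy']],[0,0,1]])
    p=cv2.undistortPoints(np.array([[[u,v]]],float),K,np.array(s['distortion']))[0,0]
    return np.array([p[0],p[1],1.])
def atz(s,u,v,z):
    E=np.array(s['extrinsics']);d=E[:3,:3]@ray(s,u,v);o=E[:3,3]
    return o+d*(z-o[2])/d[2]
E
python3 - <<'E'
from h import *
import pickle
for n in('top','side'):
    s=snap(n,n+'0.png');pickle.dump(s,open(n+'0.pkl','wb'));print(np.round(s['extrinsics'],3).tolist(),s['fx'],s['distortion'])
print(telemetry.get_state(),ctrl.tip_extent)
E
```

```text
[[-0.07, -0.975, 0.21, 0.29], [-0.998, 0.069, -0.011, 0.01], [-0.004, -0.21, -0.978, 1.013], [0.0, 0.0, 0.0, 1.0]] 431.13791300955484 [0.02996746 0.         0.         0.         0.        ]
[[-0.772, -0.441, 0.458, 0.131], [-0.635, 0.544, -0.549, 0.443], [-0.007, -0.714, -0.7, 0.591], [0.0, 0.0, 0.0, 1.0]] 387.30519778064917 [-0.02062981  0.          0.          0.          0.        ]
{'clock': 0.1, 'qpos': array([ 1.14916962e+00,  1.16440462e-01,  1.44213946e+00,  4.21609353e-05,
        1.58399894e+00, -3.77944465e-02]), 'qvel': array([ 5.27770922e-05, -5.62292905e-05, -1.59660921e-03,  2.97424559e-04,
        3.14047558e-04,  1.02994878e-04]), 'effort': array([-8.91528744e-04, -7.33660555e+01, -6.33788896e+01, -1.41544206e-04,
        5.19403751e-03, -3.91991898e-05]), 'ee_pos': array([0.25270367, 0.62575018, 0.22897099]), 'ee_rot': array([-1.32803369e-04,  1.90739908e-01,  9.81640486e-01, -4.75354449e-04]), 'ft_force': array([ 0.04826343,  0.39842001, -0.08781737]), 'wrist_torque': array([0.03407922, 0.03733969, 0.04088748]), 'finger_force': 0.0, 'grip_width': 0.08567438960544971} 0.025
```

View pics/top0.png

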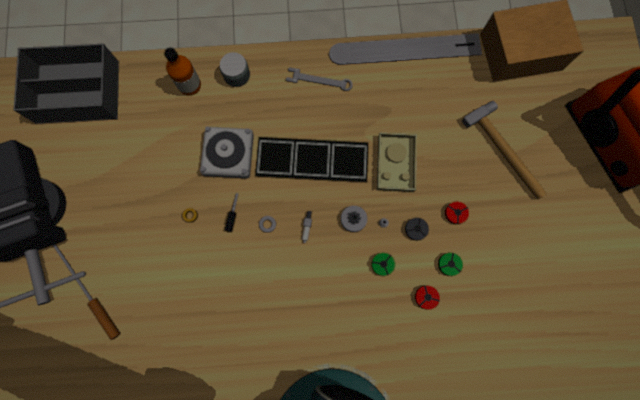

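View pics/side0.png

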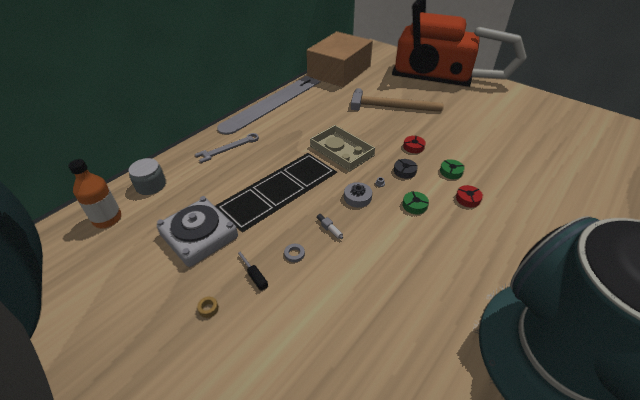

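The top view shows the crankcase at (226,152), the mat at about (312,159) and the cover at (396,162). The parts are the bearing (190,215), washer (267,225), drum (353,219) and dark hub (416,229). I'll enlarge it to get precise pixels.

```bash
python3 - <<'E'
from h import *
im=cv2.imread('pics/top0.png')
c=np.clip(im[125:257,172:304].astype(float)*1.7,0,255).astype(np.uint8)
d=np.clip(im[125:257,304:436].astype(float)*1.7,0,255).astype(np.uint8)
im=np.hstack([c,d])[:125]
im=cv2.resize(im,None,fx=3,fy=3,interpolation=cv2.INTER_CUBIC)
cv2.imwrite('pics/crop0.png',im)
E
```

```text
(no output)
```

View pics/crop0.png

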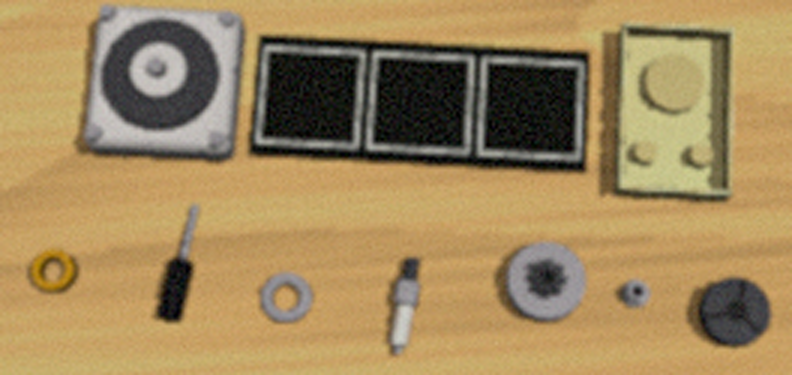

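```bash
cat >> h.py <<'E'
def world(s):
    H,W=s['z_map'].shape;K=np.array([[s['fx'],0,s['cx']],[0,s['fy'],s['cy']],[0,0,1]])
    uv=np.stack(np.meshgrid(np.arange(W),np.arange(H)),-1).reshape(-1,1,2).astype(float)
    p=cv2.undistortPoints(uv,K,np.array(s['distortion'])).reshape(H,W,2)
    z=s['z_map'][...,None];P=np.concatenate([p*z,z],-1);E=np.array(s['extrinsics'])
    return P@E[:3,:3].T+E[:3,3],P
def part(s,W,xy,R,h,zlo):
    """centre of top face at height h near xy: outline of pixels above zlo"""
    m=(np.hypot(W[...,0]-xy[0],W[...,1]-xy[1])<R)&(W[...,2]>zlo)&(s['z_map']>0)
    v,u=np.nonzero(m)
    if len(u)<8: return None
    q=np.array([atz(s,a,b,h)[:2] for a,b in zip(u,v)],np.float32)
    (c,r)=cv2.minEnclosingCircle(q); return np.round(q.mean(0),4),np.round(c,4),round(r,4),len(u)
E
python3 - <<'E'
from h import *
import pickle
S={n:pickle.load(open(n+'0.pkl','rb')) for n in('top','side')}
s=S['top']; W={n:world(S[n])[0] for n in S}
q=lambda u,v,z:atz(s,u/3+172-.33,v/3+125-.33,z)[:2]
for n in S:
    w=W[n];m=(abs(w[...,2])<.05)&(w[...,0]>.3)&(w[...,0]<.8)
    zz=w[...,2][m];print(n,'bench z pct',np.percentile(zz,[5,30,50,70,95]).round(4))
for k,u,v,h,R in[('bearing',53,271,.016,.03),('washer',286,297,.010,.032),('drum',544,280,.02,.043),('hub',735,312,.018,.04),('nut',633,293,.014,.02)]:
    p=q(u,v,h);print(k,p.round(4),[part(S[n],W[n],p,R,h,h*.65) for n in S])
for a,b in[(262,45),(584,60),(578,160),(254,146)]:print('outline',q(a,b,.003).round(4))
c=q(419.5,102.7,.003);print('matc',c)
for n in S:
    w=W[n];g=S[n]['pixels'].max(-1)
    m=(abs(w[...,0]-c[0])<.075)&(abs(w[...,1]-c[1])<.155)&(w[...,2]<.02)&(g<45)
    m=cv2.morphologyEx(m.astype(np.uint8),cv2.MORPH_CLOSE,np.ones((7,7)));k,l,st,_=cv2.connectedComponentsWithStats(m)
    i=1+st[1:,4].argmax();v,u=np.nonzero(l==i)
    r=cv2.minAreaRect(np.array([atz(S[n],a,b,.003)[:2]*1000 for a,b in zip(u,v)],np.float32));print(n,r)
E
```

```text
top bench z pct [-0.0031 -0.0009  0.0002  0.0014  0.0217]
side bench z pct [-0.0026 -0.0012 -0.0005  0.0003  0.0236]
bearing [0.4993 0.2996] [(array([0.5002, 0.301 ], dtype=float32), array([0.5002, 0.3005]), 0.017, 109), (array([0.4973, 0.3019], dtype=float32), array([0.497 , 0.3015]), 0.0179, 209)]
washer [0.4668 0.1194] [(array([0.4657, 0.1183], dtype=float32), array([0.4657, 0.1183]), 0.0199, 145), (array([0.4642, 0.1206], dtype=float32), array([0.464 , 0.1201]), 0.0205, 196)]
drum [ 0.4642 -0.083 ] [(array([ 0.4627, -0.0852], dtype=float32), array([ 0.4629, -0.0853]), 0.0312, 544), (array([ 0.4602, -0.0813], dtype=float32), array([ 0.4608, -0.0816]), 0.0336, 472)]
hub [ 0.429  -0.2286] [(array([ 0.4289, -0.2293], dtype=float32), array([ 0.4289, -0.2292]), 0.027, 417), (array([ 0.4268, -0.2268], dtype=float32), array([ 0.4272, -0.2265]), 0.0292, 290)]
nut [ 0.4501 -0.152 ] [(array([ 0.4504, -0.1556], dtype=float32), array([ 0.4507, -0.1552]), 0.0088, 42), (array([ 0.4491, -0.1539], dtype=float32), array([ 0.4493, -0.1537]), 0.0094, 35)]
outline [0.6798 0.1302]
outline [ 0.6479 -0.1334]
outline [ 0.5634 -0.1206]
outline [0.5938 0.1404]
matc [0.62096494 0.00401017]
top ((620.5662841796875, 3.3497772216796875), (270.3575439453125, 100.8293228149414), 82.72747802734375)
side ((618.0498046875, 4.030853271484375), (271.7499694824219, 103.2308349609375), 82.71354675292969)
```

The mat is at about (0.6195, 0.0037) with a yaw of about -7.2°, and the crankcase is at its +y end. I'll go over the bearing first.

```bash
cat >> h.py <<'E'
from scipy.spatial.transform import Rotation as Ro
def go(x,y,z,yaw=-7.2):
    """print remaining shift in tool axes (cm), and remaining turn (deg, tool rotvec) to pointing down with tool y at yaw"""
    st=telemetry.get_state();q=st['ee_rot'];R=Ro.from_quat([q[1],q[2],q[3],q[0]])
    a=np.radians(yaw);ty=np.array([np.cos(a),np.sin(a),0]);tz=np.array([0,0,-1.]);tx=np.cross(ty,tz)
    T=Ro.from_matrix(np.stack([tx,ty,tz],1))
    d=np.array([x,y,z])-st['ee_pos']
    print('t',round(st['clock'],2),'pos',st['ee_pos'].round(4),'shift now-axes',(R.inv().apply(d)*100).round(2),'final-axes',(T.inv().apply(d)*100).round(2),'turn',np.degrees((R.inv()*T).as_rotvec()).round(2),'w',round(st['grip_width']*1000,1),'F',np.round(st['ft_force'],1),round(st['finger_force'],1),'q6',st['qpos'][5].round(2))
E
python3 -m crank '[5.5,-3.49,-2.09,0,0,0,0, 5.5,-3.49,-2.09,0,0,0,0, 5.5,-3.49,-2.09,0,0,0,0, 5.5,-3.49,-2.09,0,0,0,0, 5.5,-3.49,-2.09,0,0,0,0, 5.5,-3.49,-2.09,0,0,0,0, 5.5,-3.49,-2.09,0,0,0,0, 5.5,-3.49,-2.09,0,0,0,0]' | tail -c 600
python3 -m crank '[5.5,-3.49,-2.09,0,0,0,0, 5.5,-3.49,-2.09,0,0,0,0, 5.5,0,0,0,0,0,8.3, 5.5,0,0,0,0,0,8.3, 5.5,0,0,0,0,0,8.3, 5.5,0,0,0,0,0,8.3, 5.5,0,0,0,0,0,8.3, 5.5,0,0,0,0,0,8.3]' >/dev/null
python3 -m crank '[5.5,0,0,2,0,0,8.3, 5.5,0,0,2,0,0,8.3, 5.5,0,0,2,0,0,8.3, 5.5,0,0,2,0,0,0, 5.5,0,0,0,0,0,0]' >/dev/null
python3 -c "
from h import *
go(.4986,.301,.15)"
```

```text
clock: 0.9
ee_pos: [0.4497, 0.3648, 0.2294]
ee_rot: [-0.0, 0.191, 0.982, -0.0]
ft_force: [0.2, -0.0, -0.6]
grip_width: 0.0553
finger_force: 0.0
t 2.2 pos [0.497  0.3008 0.1466] shift now-axes [ 0.04  0.15 -0.34] final-axes [ 0.04  0.15 -0.34] turn [-0.21  0.15  0.52] w 55.0 F [-0.1  0.2  0.3] 0.0 q6 0.62
```

```bash
python3 -m crank '[5.5,0.04,0.15,3,0,0,0.5, 5.5,0,0,3,0,0,0, 5.5,0,0,3,0,0,0, 5.5,0,0,2.8,0,0,0, 5.5,0,0,0,0,0,0, 5.5,0,0,0,0,0,0]' >/dev/null
python3 -c "
from h import *
go(.4986,.301,.028)"
python3 -m crank '[2.5,0,0,0,0,0,0, 2.5,0,0,0,0,0,0, 2.5,0,0,0,0,0,0, 2.5,0,0,0,0,0,0, 2.5,0,0,0,0,0,0, 2.5,0,0,0,0,0,0]'
python3 -c "
from h import *
go(.631,.093,.131)
snap('side','b1.png')"
```

```text
t 2.8 pos [0.5    0.3018 0.0329] shift now-axes [-0.1  -0.13  0.49] final-axes [-0.1  -0.13  0.49] turn [ 0.01 -0.01  0.03] w 55.0 F [-0.2  0.3  0.5] 0.0 q6 0.62
clock: 3.4
ee_pos: [0.4997, 0.3017, 0.0317]
ee_rot: [0.0, 0.75, 0.661, 0.0]
ft_force: [0.5, 0.3, -0.1]
grip_width: 0.0249
finger_force: 0.0
t 3.4 pos [0.4997 0.3017 0.0317] shift now-axes [-19.06  15.64  -9.93] final-axes [-19.06  15.64  -9.93] turn [ 0.01 -0.    0.01] w 24.9 F [ 0.5  0.3 -0.1] 0.0 q6 0.62
```

View pics/b1.png

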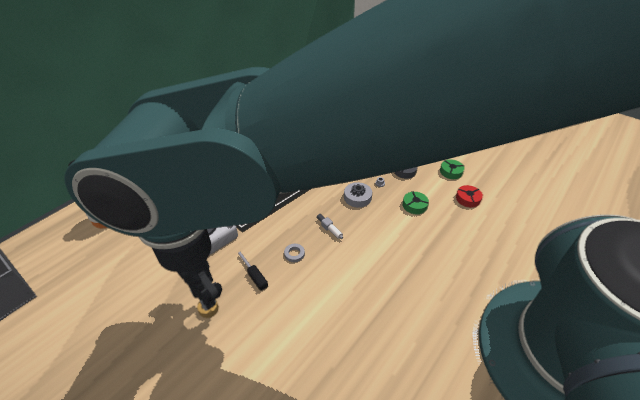

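```bash
python3 -c "
import cv2
im=cv2.imread('pics/b1.png')[250:330,160:260]
cv2.imwrite('pics/b1c.png',cv2.resize(cv2.convertScaleAbs(im,alpha=1.6),None,fx=7,fy=7,interpolation=cv2.INTER_CUBIC))"
```

```text
(no output)
```

View pics/b1c.png

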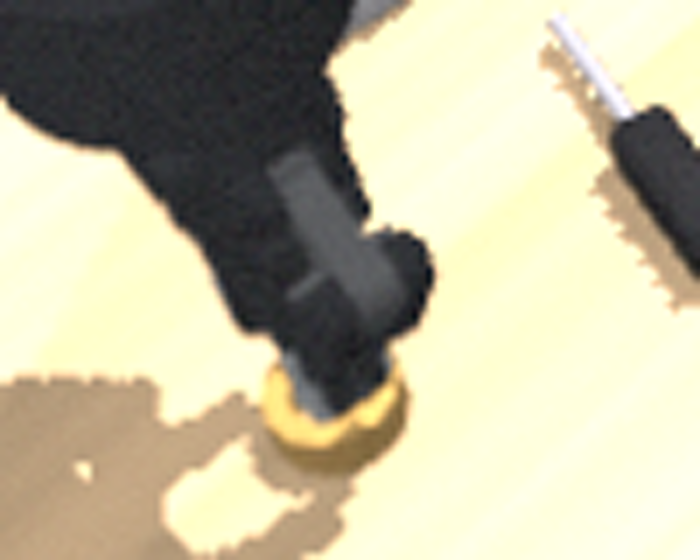

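The fingers closed above the bearing, so I'll open and probe lower.

```bash
python3 -m crank '[5.5,0,-0.13,0,0,0,0, 5.5,0,0,0,0,0,0, 5.5,0,0,0,0,0,0, 5.5,0,0,0,0,0,0, 5.5,0,0,0.3,0,0,0, 5.5,0,0,0.2,0,0,0, 5.5,0,0,0,0,0,0]' 
python3 -m crank '[5.5,0,0,0.2,0,0,0, 5.5,0,0,0.2,0,0,0, 5.5,0,0,0,0,0,0]' 
python3 -m crank '[5.5,0,0,0.2,0,0,0, 5.5,0,0,0,0,0,0, 5.5,0,0,0,0,0,0]'
```

```text
clock: 4.15
ee_pos: [0.4982, 0.3017, 0.0261]
ee_rot: [-0.0, 0.75, 0.661, -0.0]
ft_force: [0.3, 0.7, -0.5]
grip_width: 0.0551
finger_force: 0.0
clock: 4.45
ee_pos: [0.4982, 0.3017, 0.0222]
ee_rot: [-0.0, 0.75, 0.661, -0.0]
ft_force: [0.4, -0.0, -0.3]
grip_width: 0.0551
finger_force: 0.0
clock: 4.75
ee_pos: [0.4984, 0.3018, 0.0206]
ee_rot: [-0.0, 0.75, 0.661, -0.0]
ft_force: [0.5, -0.2, 0.3]
grip_width: 0.0549
finger_force: 0.0
```

```bash
python3 -m crank '[2.5,0,0,0,0,0,0, 2.5,0,0,0,0,0,0, 2.5,0,0,0,0,0,0, 2.5,0,0,0,0,0,0, 2.5,0,0,0,0,0,0]'
```

```text
clock: 5.25
ee_pos: [0.4984, 0.3018, 0.0206]
ee_rot: [0.0, 0.75, 0.661, 0.0]
ft_force: [-0.1, 0.6, 0.3]
grip_width: 0.025
finger_force: 0.0
```

```bash
python3 -c "
from h import *
a=snap('side');b=snap('top')
w,_=world(a);v,u=265+0,205
A=a['pixels'][270:330,160:240,::-1];B=b['pixels'][185:245,150:230,::-1]
cv2.imwrite('pics/b2.png',cv2.resize(cv2.convertScaleAbs(np.hstack([A,B]),alpha=1.7),None,fx=5,fy=5,interpolation=cv2.INTER_CUBIC))"
```

```text
(no output)
```

View pics/b2.png

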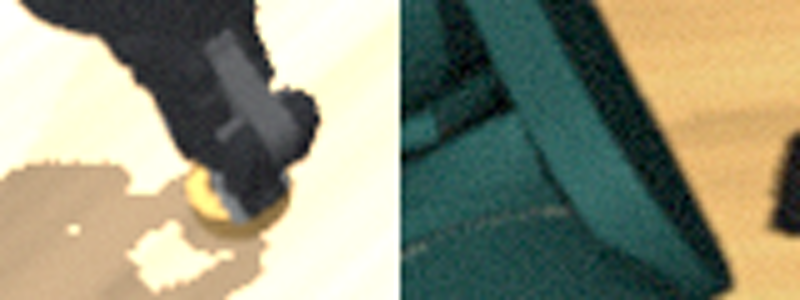

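```bash
python3 -c "
from h import *
a=snap('side');w,_=world(a)
for r in range(300,322,2): print(r,[(w[r,c]*1000).astype(int).tolist() for c in range(198,220,3)])"
```

```text
300 [[510, 306, 25], [472, 315, 76], [451, 319, 103], [437, 321, 120], [434, 318, 119], [433, 315, 116], [435, 309, 107], [442, 302, 91]]
302 [[515, 305, 13], [472, 317, 72], [455, 319, 93], [437, 322, 116], [434, 319, 116], [435, 314, 108], [443, 307, 91], [450, 300, 74]]
304 [[511, 308, 15], [477, 316, 61], [459, 318, 82], [444, 320, 100], [435, 319, 109], [442, 313, 94], [453, 304, 71], [493, 281, 0]]
306 [[507, 311, 16], [507, 306, 10], [466, 317, 68], [448, 320, 90], [443, 317, 93], [454, 309, 70], [476, 295, 29], [491, 284, -2]]
308 [[504, 313, 16], [505, 308, 8], [478, 314, 44], [452, 319, 79], [450, 316, 77], [470, 303, 39], [470, 299, 33], [487, 287, 0]]
310 [[500, 316, 17], [498, 312, 14], [480, 314, 38], [459, 318, 65], [471, 309, 39], [471, 304, 33], [484, 294, 6], [484, 289, 0]]
312 [[502, 317, 11], [496, 314, 13], [483, 314, 28], [479, 311, 28], [472, 310, 34], [483, 300, 9], [485, 295, 0], [482, 291, -2]]
314 [[505, 317, 0], [494, 316, 11], [490, 313, 12], [479, 313, 24], [484, 306, 9], [483, 302, 5], [484, 297, -2], [479, 294, -2]]
316 [[503, 319, 0], [496, 317, 3], [491, 314, 6], [486, 311, 7], [484, 307, 5], [484, 302, -2], [479, 300, 0], [476, 296, -1]]
318 [[499, 322, 1], [497, 318, -2], [492, 315, -1], [487, 312, 0], [485, 308, -1], [480, 306, 0], [477, 302, -1], [473, 299, -1]]
320 [[496, 324, 0], [493, 321, 0], [489, 317, 0], [485, 314, 0], [482, 311, -2], [477, 308, 0], [474, 304, -1], [470, 301, -1]]
```

```bash
python3 -m crank '[5.5,0,0,0,0,0,0, 5.5,0,0,0,0,0,0, 5.5,0,0,0,0,0,0, 5.5,0,0,0.4,0,0,0, 5.5,0,0,0.2,0,0,0, 5.5,0,0,0,0,0,0]' |sed -n '2p;4p'
python3 -m crank '[5.5,0,0,0.3,0,0,0, 5.5,0,0,0.0,0,0,0]' |sed -n '2p;4p'
python3 -m crank '[5.5,0,0,0.2,0,0,0, 5.5,0,0,0.0,0,0,0]' |sed -n '2p;4p'
python3 -c "
from h import *
a=snap('side');b=snap('top')
A=a['pixels'][270:330,160:240,::-1]
cv2.imwrite('pics/b3.png',cv2.resize(cv2.convertScaleAbs(A,alpha=1.7),None,fx=7,fy=7,interpolation=cv2.INTER_CUBIC))"
```

```text
ee_pos: [0.4981, 0.3017, 0.0141]
ft_force: [-0.5, 0.1, -0.8]
ee_pos: [0.4982, 0.3017, 0.0112]
ft_force: [0.0, -0.5, 0.1]
ee_pos: [0.4983, 0.3017, 0.0093]
ft_force: [-0.5, -0.3, 0.2]
```

View pics/b3.png

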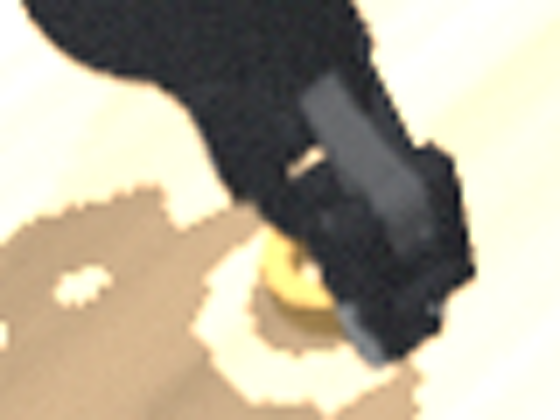

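The finger now stands beside the ring, around (380,350) in the crop. I'll close.

```bash
python3 -m crank '[2.5,0,0,0,0,0,0, 2.5,0,0,0,0,0,0, 2.5,0,0,0,0,0,0, 2.5,0,0,0,0,0,0, 2.5,0,0,0,0,0,0]'
python3 -c "
from h import *
a=snap('side');w,_=world(a)
for r in range(306,326,2): print(r,[(w[r,c]*1000).astype(int).tolist() for c in range(201,220,3)])"
```

```text
clock: 7.0
ee_pos: [0.4985, 0.3019, 0.0103]
ee_rot: [0.0, 0.75, 0.661, 0.0]
ft_force: [-2.7, -2.5, 6.9]
grip_width: 0.0293
finger_force: 58.7
306 [[476, 318, 58], [471, 315, 60], [448, 319, 90], [434, 321, 108], [433, 318, 104], [440, 310, 87], [451, 301, 64]]
308 [[501, 310, 15], [469, 317, 58], [452, 319, 80], [437, 321, 98], [437, 317, 93], [452, 306, 63], [486, 287, 2]]
310 [[498, 312, 15], [477, 315, 41], [456, 319, 70], [441, 320, 88], [443, 315, 79], [452, 308, 59], [474, 294, 17]]
312 [[496, 314, 13], [484, 314, 27], [457, 320, 64], [445, 320, 77], [452, 313, 61], [468, 302, 27], [482, 291, -1]]
314 [[493, 317, 13], [488, 314, 15], [476, 314, 28], [451, 319, 64], [471, 307, 24], [468, 303, 23], [479, 294, -1]]
316 [[496, 317, 4], [488, 315, 10], [478, 314, 21], [473, 312, 23], [470, 308, 21], [479, 300, 0], [476, 296, -1]]
318 [[497, 318, -2], [491, 315, 1], [485, 313, 4], [477, 311, 11], [480, 306, 0], [478, 302, -2], [473, 299, -1]]
320 [[492, 321, 1], [490, 317, -2], [487, 314, -3], [482, 311, -1], [477, 308, 0], [473, 305, 0], [470, 301, -1]]
322 [[490, 323, 0], [486, 320, -1], [482, 317, 0], [479, 313, -1], [476, 310, -3], [471, 307, -1], [467, 303, -1]]
324 [[488, 325, -1], [483, 322, 0], [480, 319, -1], [476, 316, 0], [471, 313, 0], [468, 309, 0], [465, 306, -3]]
```

```bash
python3 -m crank '[5.5,0,0,0,0,0,0, 5.5,0,0,0,0,0,0, 5.5,0,0,0,0,0,0, 5.5,0,0,0.2,0,0,0, 5.5,0,0,0.2,0,0,0, 5.5,0,0,0,0,0,0]' |sed -n '2p;4p'
python3 -m crank '[5.5,0,0,0.2,0,0,0, 5.5,0,0,0.0,0,0,0]' |sed -n '2p;4p'
python3 -m crank '[2.5,0,0,0,0,0,0, 2.5,0,0,0,0,0,0, 2.5,0,0,0,0,0,0, 2.5,0,0,0,0,0,0, 2.5,0,0,0,0,0,0]'
```

```text
ee_pos: [0.4982, 0.3017, 0.0051]
ft_force: [0.0, 0.3, -0.1]
ee_pos: [0.4982, 0.3017, 0.0033]
ft_force: [0.0, -0.5, -0.4]
clock: 8.35
ee_pos: [0.4986, 0.3019, 0.0042]
ee_rot: [0.0, 0.75, 0.661, 0.0]
ft_force: [-1.3, -1.2, 6.0]
grip_width: 0.0312
finger_force: 59.0
```

```bash
python3 -m crank '[2.5,0,0,-1,0,0,0, 2.5,0,0,-3,0,0,0, 2.5,0,0,-4,0,0,0, 2.5,0,0,-4,0,0,0, 2.5,0,0,0,0,0,0, 2.5,0,0,0,0,0,0]'
python3 -c "
from h import *
go(.631,.093,.131)
a=snap('side')
A=a['pixels'][220:340,130:290,::-1]
cv2.imwrite('pics/b4.png',cv2.resize(cv2.convertScaleAbs(A,alpha=1.7),None,fx=5,fy=5,interpolation=cv2.INTER_CUBIC))"
```

```text
clock: 8.95
ee_pos: [0.4986, 0.302, 0.1248]
ee_rot: [0.0, 0.75, 0.661, 0.001]
ft_force: [-0.2, -0.1, -0.7]
grip_width: 0.0313
finger_force: 59.5
t 8.95 pos [0.4986 0.302  0.1248] shift now-axes [-19.07  15.75  -0.62] final-axes [-19.07  15.75  -0.62] turn [ 0.09 -0.07  0.01] w 31.3 F [-0.2 -0.1 -0.7] 59.5 q6 0.63
```

View pics/b4.png

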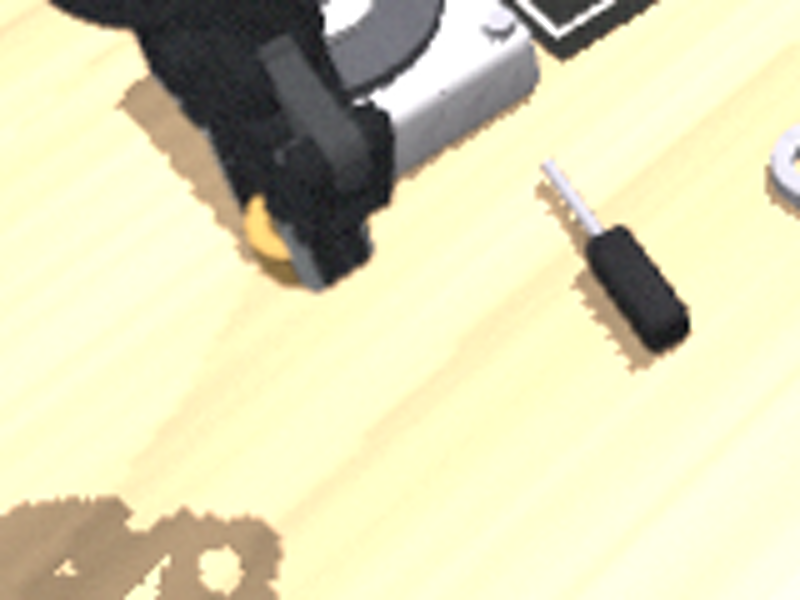

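```bash
python3 -m crank '[2.5,-3.18,2.62,0,0,0,0, 2.5,-3.18,2.62,0,0,0,0, 2.5,-3.18,2.62,0,0,0,0, 2.5,-3.18,2.62,0,0,0,0, 2.5,-3.18,2.62,0,0,0,0, 2.5,-3.18,2.65,0,0,0,0, 2.5,0,0,0,0,0,0, 2.5,0,0,0,0,0,0]' >/dev/null
python3 -c "
from h import *
go(.631,.093,.008)"
python3 -m crank '[2.5,0,0,4,0,0,0, 2.5,0,0,4,0,0,0, 2.5,0,0,2,0,0,0, 2.5,0,0,1,0,0,0, 2.5,0,0,0,0,0,0, 2.5,0,0,0,0,0,0]'
python3 -c "
from h import *
go(.631,.093,.008)"
```

```text
t 9.8 pos [0.6303 0.0921 0.1218] shift now-axes [ 0.11  0.09 11.38] final-axes [ 0.1   0.06 11.38] turn [-0.15  0.03 -0.08] w 31.0 F [ 0.4 -0.3 -0.2] 59.6 q6 0.23
clock: 10.4
ee_pos: [0.6311, 0.0933, 0.0148]
ee_rot: [0.0, 0.75, 0.662, 0.0]
ft_force: [0.5, -0.4, 0.3]
grip_width: 0.0308
finger_force: 59.6
t 10.4 pos [0.6311 0.0933 0.0148] shift now-axes [-0.04 -0.01  0.68] final-axes [-0.03 -0.01  0.68] turn [ 0.06 -0.02  0.04] w 30.8 F [ 0.5 -0.4  0.3] 59.6 q6 0.23
```

```bash
python3 -m crank '[2.5,0,0,0.3,0,0,0, 2.5,0,0,0.3,0,0,0, 2.5,0,0,0,0,0,0]' |sed -n '2p;4,5p'
python3 -m crank '[2.5,0,0,0.1,0,0,0, 2.5,0,0,0,0,0,0]' |sed -n '2p;4,5p'
```

```text
ee_pos: [0.6308, 0.0928, 0.0077]
ft_force: [-0.3, -0.0, -0.6]
grip_width: 0.0308
ee_pos: [0.6309, 0.0928, 0.0072]
ft_force: [-2.6, -0.7, 4.3]
grip_width: 0.031
```

Contact at 4 N. I'll release, rise and check.

```bash
python3 -m crank '[5.0,0,0,0,0,0,0, 5.5,0,0,0,0,0,0, 5.5,0,0,0,0,0,0, 5.5,0,0,-3,0,0,0, 8,0,0,-4.5,0,0,0, 8,0,0,-4.5,0,0,0, 8,4.5,0,0,0,0,0, 8,4.5,0,0,0,0,0]'
python3 -m crank '[8,4.5,-4,0,0,0,0, 8,4.5,-4,0,0,0,0, 8,0,-4,0,0,0,0, 8,0,0,0,0,0,0]'>/dev/null
python3 -c "
from h import *
go(.4617,-.0834,.13)
S={n:snap(n) for n in('side','top')}
for n in S:
    w,_=world(S[n]);print(n,part(S[n],w,(.631,.093),.03,.019,.013),part(S[n],w,(.4617,-.0834),.043,.02,.013))
A=S['top']['pixels'][120:260,170:440,::-1]
cv2.imwrite('pics/b5.png',cv2.resize(cv2.convertScaleAbs(A,alpha=1.6),(800,415),interpolation=cv2.INTER_CUBIC))"
```

```text
clock: 11.7
ee_pos: [0.6429, 0.1826, 0.1289]
ee_rot: [0.001, 0.751, 0.661, 0.002]
ft_force: [1.3, 0.2, -0.8]
grip_width: 0.0798
finger_force: 0.0
t 12.1 pos [0.5424 0.2711 0.1264] shift now-axes [-36.17  -3.68  -0.35] final-axes [-36.18  -3.56  -0.36] turn [-0.06  0.01  0.19] w 79.8 F [ 0.7 -0.2  0.5] 0.0 q6 0.54
side (array([0.6255, 0.0939], dtype=float32), array([0.6253, 0.0929]), 0.0187, 127) (array([ 0.4603, -0.0812], dtype=float32), array([ 0.4616, -0.0807]), 0.0339, 472)
top (array([0.6279, 0.0912], dtype=float32), array([0.6279, 0.0909]), 0.017, 102) (array([ 0.4627, -0.0853], dtype=float32), array([ 0.4629, -0.0853]), 0.0312, 541)
```

View pics/b5.png

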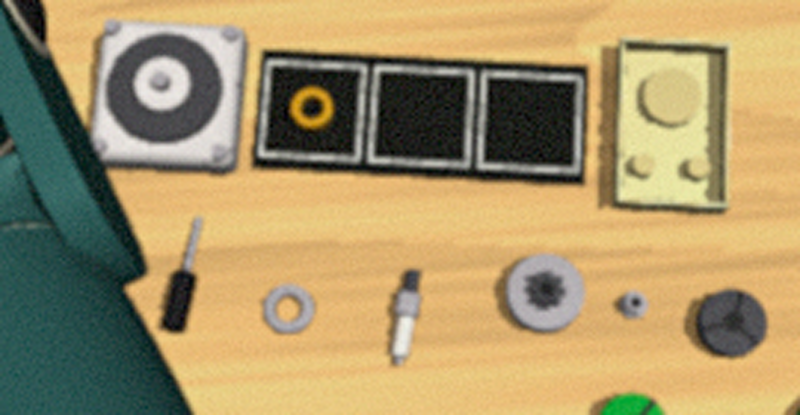

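The bearing sits about 4 mm low in x relative to its square. I'll regrip it with the jaws 4 mm farther out so that closing centres it.

```bash
python3 -m crank '[8,-4.4,4,0,0,0,0, 8,-4.4,4,0,0,0,0, 5.5,-4.4,4,0,0,0,0, 5.5,-4.4,0,0,0,0,0, 5.5,0,0,0,0,0,0, 5.5,0,0,0,0,0,0, 5.5,0,0,0,0,0,0]'>/dev/null
python3 -c "
from h import *
go(.6351,.0935,.0075)"
```

```text
t 12.9 pos [0.6269 0.1034 0.1266] shift now-axes [-0.88  0.94 11.91] final-axes [-0.88  0.94 11.91] turn [ 0.01 -0.01 -0.  ] w 55.4 F [-0.3  0.5 -0.2] 0.0 q6 0.25
```

```bash
python3 -m crank '[5.5,-0.88,0.94,1,0,0,0, 5.5,0,0,4,0,0,0, 5.5,0,0,4,0,0,0, 5.5,0,0,2.9,0,0,0, 5.5,0,0,0,0,0,0, 5.5,0,0,0,0,0,0, 5.5,0,0,0,0,0,0]'
python3 -m crank '[2.5,0,0,0,0,0,0, 2.5,0,0,0,0,0,0, 2.5,0,0,0,0,0,0, 2.5,0,0,0,0,0,0, 2.5,0,0,0,0,0,0]'
python3 -m crank '[5.0,0,0,0,0,0,0, 5.5,0,0,0,0,0,0, 5.5,0,0,0,0,0,0, 5.5,0,0,-3,0,0,0, 8,0,0,-4.5,0,0,0, 8,0,0,-4.5,0,0,0, 8,4.5,0,0,0,0,0, 8,4.5,0,0,0,0,0]'
python3 -m crank '[8,4.5,-4,0,0,0,0, 8,4.5,-4,0,0,0,0, 8,0,-4,0,0,0,0, 8,0,0,0,0,0,0]'>/dev/null
python3 -c "
from h import *
S={n:snap(n) for n in('side','top')}
for n in S:
    w,_=world(S[n]);print(n,part(S[n],w,(.631,.093),.03,.019,.013))
go(.4657,-.0834,.1)"
```

```text
clock: 13.6
ee_pos: [0.6359, 0.0935, 0.0097]
ee_rot: [0.001, 0.75, 0.662, 0.001]
ft_force: [0.1, -0.1, 0.4]
grip_width: 0.0548
finger_force: 0.0
clock: 14.1
ee_pos: [0.6357, 0.0934, 0.0099]
ee_rot: [0.001, 0.75, 0.661, 0.001]
ft_force: [-2.3, 0.4, 11.4]
grip_width: 0.0309
finger_force: 58.5
clock: 14.9
ee_pos: [0.6468, 0.183, 0.1299]
ee_rot: [0.001, 0.751, 0.661, 0.001]
ft_force: [-0.2, 0.6, -0.8]
grip_width: 0.0797
finger_force: 0.0
side (array([0.6297, 0.0935], dtype=float32), array([0.6294, 0.0925]), 0.0189, 121)
top (array([0.633 , 0.0907], dtype=float32), array([0.633, 0.091]), 0.0172, 106)
t 15.4 pos [0.5494 0.2704 0.128 ] shift now-axes [-36.14  -3.92   2.79] final-axes [-36.15  -3.87   2.8 ] turn [ 0.04 -0.02  0.07] w 79.8 F [0.7 0.6 0.5] 0.0 q6 0.54
```

The bearing is now within about 1 mm of centre. Next is the drum, with the same +4 mm x correction.

```bash
python3 -m crank '[8.2,-4.52,-0.48,0,0,0,0, 8.2,-4.52,-0.48,0,0,0,0, 8.2,-4.52,-0.48,0,0,0,0, 8.2,-4.52,-0.48,0,0,0,0, 8.2,-4.52,-0.48,0,0,0,0, 8.2,-4.52,-0.48,0,0,0,0, 8.2,-4.52,-0.48,0,0,0,0, 8.2,-4.52,-0.48,0,0,0,0]'>/dev/null
python3 -m crank '[8.2,0,0,2.7,0,0,0, 8.2,0,0,0,0,0,0, 8.2,0,0,0,0,0,0, 8.2,0,0,0,0,0,0]'>/dev/null
python3 -c "
from h import *
go(.466,-.083,.004)"
```

```text
t 16.6 pos [ 0.4671 -0.0836  0.1017] shift now-axes [ 0.05 -0.12  9.77] final-axes [ 0.05 -0.11  9.77] turn [0.04 0.   0.06] w 82.0 F [-0.9  0.2 -0.2] 0.0 q6 -0.11
```

```bash
python3 -m crank '[8.2,0.05,-0.12,3,0,0,0, 8.2,0,0,3,0,0,0, 8.2,0,0,2,0,0,0, 8.2,0,0,1,0,0,0, 8.2,0,0,0.7,0,0,0, 8.2,0,0,0,0,0,0, 8.2,0,0,0,0,0,0]'
python3 -m crank '[5.5,0,0,0,0,0,0, 5.5,0,0,0,0,0,0, 5.5,0,0,0,0,0,0, 5.5,0,0,0,0,0,0, 5.5,0,0,0,0,0,0]'
```

```text
clock: 17.3
ee_pos: [0.4659, -0.0833, 0.0046]
ee_rot: [0.0, 0.75, 0.661, 0.0]
ft_force: [-0.4, 0.6, 0.3]
grip_width: 0.082
finger_force: 0.0
clock: 17.8
ee_pos: [0.4659, -0.0834, 0.0051]
ee_rot: [0.001, 0.75, 0.661, 0.001]
ft_force: [-4.3, 0.8, 11.8]
grip_width: 0.0595
finger_force: 62.5
```

```bash
python3 -m crank '[5.5,0,0,-1,0,0,0, 5.5,0,0,-4,0,0,0, 5.5,2.67,3.64,-3,0,0,0, 5.5,2.67,3.64,0,0,0,0, 5.5,2.67,3.64,0,0,0,0, 5.5,2.67,3.64,0,0,0,0, 5.5,0,0,0,0,0,0, 5.5,0,0,0,0,0,0]'
python3 -m crank '[5.5,0,0,3,0,0,0, 5.5,0,0,3,0,0,0, 5.5,0,0,0,0,0,0, 5.5,0,0,0,0,0,0]'>/dev/null
python3 -c "
from h import *
go(.6236,.0044,.009)"
```

```text
clock: 18.6
ee_pos: [0.6202, 0.0032, 0.0811]
ee_rot: [-0.0, 0.75, 0.662, -0.0]
ft_force: [-1.1, 0.3, -1.6]
grip_width: 0.0589
finger_force: 65.3
t 19.0 pos [0.6196 0.0023 0.0223] shift now-axes [0.26 0.37 1.33] final-axes [0.26 0.37 1.33] turn [-0.    0.   -0.02] w 58.9 F [ 0.8  0.9 -0.7] 65.3 q6 0.09
```

```bash
python3 -m crank '[5.5,0.26,0.37,0,0,0,0, 5.5,0,0,0.7,0,0,0, 5.5,0,0,0.5,0,0,0, 5.5,0,0,0,0,0,0, 5.5,0,0,0,0,0,0]' |sed -n '2p;4p'
python3 -m crank '[5.5,0,0,0.1,0,0,0, 5.5,0,0,0,0,0,0]' |sed -n '2p;4p'
python3 -m crank '[5.5,0,0,0.1,0,0,0, 5.5,0,0,0,0,0,0]' |sed -n '2p;4p'
```

```text
ee_pos: [0.6239, 0.0049, 0.0092]
ft_force: [-0.6, -1.2, -1.2]
ee_pos: [0.624, 0.0049, 0.0083]
ft_force: [0.2, -0.5, -1.3]
ee_pos: [0.6241, 0.0049, 0.0082]
ft_force: [-5.6, 1.4, 7.5]
```

```bash
python3 -m crank '[8.2,0,0,0,0,0,0, 8.2,0,0,0,0,0,0, 8.2,0,0,0,0,0,0, 8.2,0,0,-4,0,0,0, 8.2,0,0,-5,0,0,0, 8.2,-3.63,-2.3,0,0,0,0, 8.2,-3.63,-2.3,0,0,0,0, 8.2,-3.63,-2.3,0,0,0,0]' |sed -n '4p'
python3 -m crank '[7.4,-3.63,-2.3,0,0,0,0, 7.4,-3.63,-2.3,0,0,0,0, 7.4,-3.63,-2.3,0,0,0,0, 7.4,-3.63,-2.35,0,0,0,0, 7.4,0,0,0,0,0,0, 7.4,0,0,0,0,0,0, 7.4,0,0,0,0,0,0]'>/dev/null
python3 -c "
from h import *
S={n:snap(n) for n in('side','top')}
for n in S:
    w,_=world(S[n]);print(n,part(S[n],w,(.62,.004),.045,.023,.016),part(S[n],w,(.62,.004),.025,.033,.029),part(S[n],w,(.631,.093),.03,.019,.013),part(S[n],w,(.428,-.2278),.04,.018,.012))
go(.432,-.227,.005)
cv2.imwrite('pics/b6.png',cv2.resize(cv2.convertScaleAbs(S['top']['pixels'][120:260,170:440,::-1],alpha=1.6),(800,415),interpolation=cv2.INTER_CUBIC))"
```

```text
ft_force: [0.5, -0.8, 0.2]
side (array([0.6184, 0.006 ], dtype=float32), array([0.6175, 0.0054]), 0.0341, 435) (array([0.6195, 0.005 ], dtype=float32), array([0.6189, 0.0062]), 0.0149, 81) (array([0.6297, 0.0934], dtype=float32), array([0.6305, 0.0934]), 0.0186, 122) (array([ 0.5675, -0.5456], dtype=float32), array([ 0.5369, -0.573 ]), 0.3916, 2300)
top (array([0.6211, 0.0024], dtype=float32), array([0.6212, 0.0021]), 0.0313, 502) (array([0.6219, 0.0025], dtype=float32), array([0.6215, 0.0022]), 0.0151, 92) (array([0.6329, 0.0911], dtype=float32), array([0.6331, 0.0914]), 0.0172, 103) (array([ 0.5093, -0.3798], dtype=float32), array([ 0.4793, -0.3497]), 0.1293, 2980)
t 21.5 pos [ 0.4326 -0.2263  0.0972] shift now-axes [-0.08 -0.05  9.22] final-axes [-0.08 -0.05  9.22] turn [-0.01 -0.01  0.09] w 73.8 F [-0.6 -0.3  0.9] 0.0 q6 -0.41
```

View pics/b6.png

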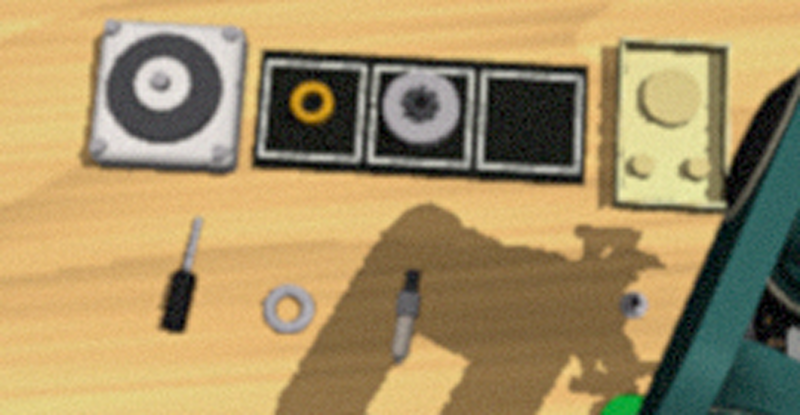

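```bash
python3 -m crank '[7.4,-0.08,-0.05,3,0,0,0, 7.4,0,0,3,0,0,0, 7.4,0,0,2,0,0,0, 7.4,0,0,0.8,0,0,0, 7.4,0,0,0.3,0,0,0, 7.4,0,0,0,0,0,0, 7.4,0,0,0,0,0,0]'
python3 -m crank '[4.5,0,0,0,0,0,0, 4.5,0,0,0,0,0,0, 4.5,0,0,0,0,0,0, 4.5,0,0,0,0,0,0, 4.5,0,0,0,0,0,0]'
python3 -m crank '[4.5,0,0,-1,0,0,0, 4.5,0,0,-4,0,0,0, 4.5,0,0,-3,0,0,0, 4.5,0,0,0,0,0,0, 4.5,0,0,0,0,0,0]'
python3 -c "
from h import *
go(.6122,-.085,.009)"
```

```text
clock: 22.2
ee_pos: [0.432, -0.2279, 0.0074]
ee_rot: [0.001, 0.75, 0.661, 0.0]
ft_force: [1.0, -0.2, 0.1]
grip_width: 0.0735
finger_force: 0.0
clock: 22.7
ee_pos: [0.4319, -0.2281, 0.0078]
ee_rot: [0.001, 0.75, 0.661, 0.0]
ft_force: [-3.4, 3.5, 13.4]
grip_width: 0.0511
finger_force: 60.0
clock: 23.2
ee_pos: [0.4315, -0.2279, 0.0869]
ee_rot: [0.001, 0.75, 0.661, 0.0]
ft_force: [-0.4, -0.3, -2.5]
grip_width: 0.0505
finger_force: 63.0
t 23.2 pos [ 0.4315 -0.2279  0.0869] shift now-axes [16.44 16.13  7.8 ] final-axes [16.44 16.14  7.79] turn [0.07 0.03 0.01] w 50.5 F [-0.4 -0.3 -2.5] 63.0 q6 -0.41
```

```bash
python3 -m crank '[4.5,3.29,3.23,0,0,0,0, 4.5,3.29,3.23,0,0,0,0, 4.5,3.29,3.23,0,0,0,0, 4.5,3.29,3.23,0,0,0,0, 4.5,3.29,3.23,0,0,0,0, 4.5,0,0,3,0,0,0, 4.5,0,0,3,0,0,0, 4.5,0,0,0,0,0,0]'>/dev/null
python3 -m crank '[4.5,0,0,0,0,0,0, 4.5,0,0,0,0,0,0]' >/dev/null
python3 -c "
from h import *
go(.6122,-.085,.012)"
```

```text
t 24.2 pos [ 0.6127 -0.0851  0.0278] shift now-axes [ 0.   -0.05  1.58] final-axes [ 0.   -0.05  1.58] turn [ 0.09  0.   -0.01] w 50.7 F [-0.3  0.2 -1.4] 63.1 q6 -0.05
```

```bash
python3 -m crank '[4.5,0,-0.05,0.8,0,0,0, 4.5,0,0,0.6,0,0,0, 4.5,0,0,0.1,0,0,0, 4.5,0,0,0,0,0,0, 4.5,0,0,0,0,0,0]' |sed -n '2p;4p'
python3 -m crank '[4.5,0,0,0.1,0,0,0, 4.5,0,0,0,0,0,0]' |sed -n '2p;4p'
```

```text
ee_pos: [0.6117, -0.0847, 0.0114]
ft_force: [-0.1, -0.6, -1.8]
ee_pos: [0.6119, -0.0847, 0.0109]
ft_force: [-2.8, 0.6, 4.9]
```

```bash
python3 -m crank '[7.4,0,0,0,0,0,0, 7.4,0,0,0,0,0,0, 7.4,0,0,0,0,0,0, 7.4,0,0,-4,0,0,0, 7.4,0,0,-5,0,0,0, 7.4,3.1,-2.79,0,0,0,0, 7.4,3.1,-2.79,0,0,0,0, 7.4,3.1,-2.79,0,0,0,0]' |sed -n '4p'
python3 -m crank '[6,3.1,-2.79,0,0,0,0, 6,3.1,-2.79,0,0,0,0, 6,3.1,-2.79,0,0,0,0, 6,0,0,0,0,0,0, 6,0,0,0,0,0,0, 6,0,0,0,0,0,0]'>/dev/null
python3 -c "
from h import *
S={n:snap(n) for n in('side','top')}
for n in S:
    w,_=world(S[n]);print(n,part(S[n],w,(.608,-.0856),.038,.021,.014),part(S[n],w,(.62,.004),.045,.023,.016),part(S[n],w,(.631,.093),.03,.019,.013))
go(.469,.12,.002)
cv2.imwrite('pics/b7.png',cv2.resize(cv2.convertScaleAbs(S['side']['pixels'][120:280,150:430,::-1],alpha=1.6),(800,457),interpolation=cv2.INTER_CUBIC))"
```

```text
ft_force: [1.3, 1.0, 0.1]
side (array([ 0.5959, -0.0882], dtype=float32), array([ 0.6005, -0.0855]), 0.0288, 154) (array([0.6237, 0.029 ], dtype=float32), array([0.6126, 0.0239]), 0.025, 12) (array([0.6303, 0.0934], dtype=float32), array([0.6309, 0.094 ]), 0.0187, 119)
top (array([ 0.609 , -0.0871], dtype=float32), array([ 0.6093, -0.0869]), 0.0278, 386) (array([0.6213, 0.0024], dtype=float32), array([0.6214, 0.0023]), 0.0312, 498) None
t 26.4 pos [0.4694 0.1201 0.1002] shift now-axes [-0.01 -0.03  9.82] final-axes [-0.01 -0.04  9.82] turn [-0.01  0.01 -0.06] w 59.9 F [0.4 0.1 0. ] 0.0 q6 0.32
```

View pics/b7.png

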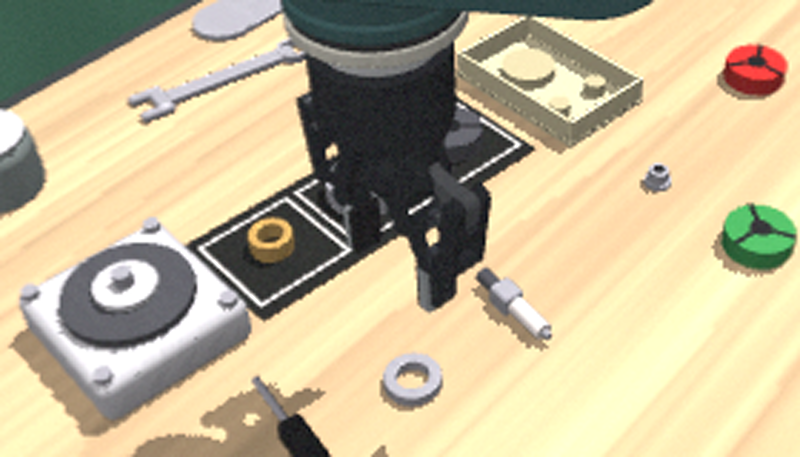

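```bash
python3 -m crank '[5.5,0,-0.03,3,0,0,0, 5.5,0,0,3,0,0,0, 5.5,0,0,2,0,0,0, 5.5,0,0,1,0,0,0, 5.5,0,0,0.5,0,0,0, 5.5,0,0,0,0,0,0, 5.5,0,0,0,0,0,0]' |sed -n '2p;4p'
python3 -m crank '[5.5,0,0,0.2,0,0,0, 5.5,0,0,0,0,0,0]' |sed -n '2p;4p'
python3 -m crank '[5.5,0,0,0.1,0,0,0, 5.5,0,0,0,0,0,0]' |sed -n '2p;4p'
python3 -m crank '[5.5,0,0,0.1,0,0,0, 5.5,0,0,0,0,0,0]' |sed -n '2p;4p'
```

```text
ee_pos: [0.4692, 0.1208, 0.0063]
ft_force: [0.5, -0.7, -0.1]
ee_pos: [0.4688, 0.1209, 0.0037]
ft_force: [0.1, -0.1, 0.0]
ee_pos: [0.4686, 0.1209, 0.0023]
ft_force: [-0.7, -0.1, 0.6]
ee_pos: [0.4685, 0.1208, 0.0012]
ft_force: [-0.7, 0.1, 0.0]
```

```bash
python3 -m crank '[3,0,0,0,0,0,0, 3,0,0,0,0,0,0, 3,0,0,0,0,0,0, 3,0,0,0,0,0,0, 3,0,0,0,0,0,0]'
```

```text
clock: 28.2
ee_pos: [0.4688, 0.1209, 0.0018]
ee_rot: [0.0, 0.75, 0.661, 0.0]
ft_force: [-1.2, -0.0, 5.9]
grip_width: 0.0364
finger_force: 59.7
```

```bash
python3 -m crank '[5.5,0,0,0,0,0,0, 5.5,0,0,0,0,0,0, 5.5,0,0,0.2,0,0,0, 5.5,0,0,0.1,0,0,0, 5.5,0,0,0,0,0,0]' |sed -n '2p;4p'
python3 -m crank '[3,0,0,0,0,0,0, 3,0,0,0,0,0,0, 3,0,0,0,0,0,0, 3,0,0,0,0,0,0, 3,0,0,0,0,0,0]'
python3 -m crank '[3,0,0,-1,0,0,0, 3,0,0,-4,0,0,0, 3,0,0,-3,0,0,0, 3,0,0,0,0,0,0, 3,0,0,0,0,0,0]'
python3 -c "
from h import *
go(.6119,-.0847,.022)
S=snap('side')
cv2.imwrite('pics/b8.png',cv2.resize(cv2.convertScaleAbs(S['pixels'][180:280,230:360,::-1],alpha=1.6),(780,600),interpolation=cv2.INTER_CUBIC))"
```

```text
ee_pos: [0.4684, 0.1208, -0.0021]
ft_force: [-0.1, -0.4, -0.1]
clock: 29.2
ee_pos: [0.4688, 0.1209, -0.0013]
ee_rot: [0.0, 0.75, 0.661, 0.0]
ft_force: [-2.4, -0.1, 5.3]
grip_width: 0.0367
finger_force: 60.6
clock: 29.7
ee_pos: [0.4688, 0.1209, 0.079]
ee_rot: [0.0, 0.75, 0.661, 0.001]
ft_force: [0.2, -1.1, -1.9]
grip_width: 0.0369
finger_force: 60.4
t 29.7 pos [0.4688 0.1209 0.079 ] shift now-axes [-18.61  16.76   5.71] final-axes [-18.6   16.77   5.7 ] turn [ 0.08 -0.03  0.01] w 36.9 F [ 0.2 -1.1 -1.9] 60.4 q6 0.33
```

View pics/b8.png

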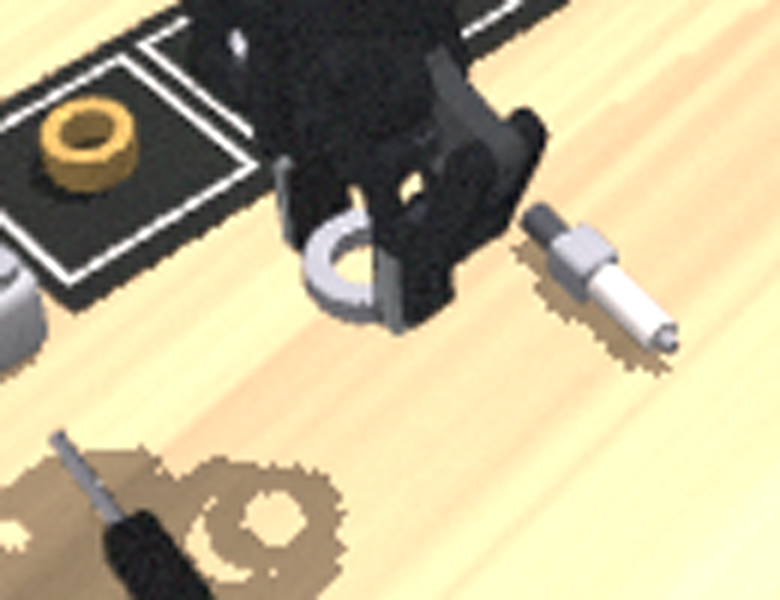

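```bash
python3 -m crank '[3,-3.1,2.79,0,0,0,0, 3,-3.1,2.79,0,0,0,0, 3,-3.1,2.79,0,0,0,0, 3,-3.1,2.79,0,0,0,0, 3,-3.1,2.79,0,0,0,0, 3,-3.1,2.81,0,0,0,0, 3,0,0,2,0,0,0, 3,0,0,2,0,0,0]'>/dev/null
python3 -m crank '[3,0,0,0,0,0,0, 3,0,0,0,0,0,0, 3,0,0,0,0,0,0]'>/dev/null
python3 -c "
from h import *
go(.612,-.0846,.021)"
```

```text
t 30.85 pos [ 0.6119 -0.0845  0.0391] shift now-axes [-0.01  0.01  1.81] final-axes [-0.01  0.01  1.81] turn [0.04 0.   0.03] w 36.9 F [0.1 0.1 0.6] 60.4 q6 -0.05
```

```bash
python3 -m crank '[3,0,0,0.8,0,0,0, 3,0,0,0.6,0,0,0, 3,0,0,0.3,0,0,0, 3,0,0,0.1,0,0,0, 3,0,0,0,0,0,0, 3,0,0,0,0,0,0]' |sed -n '2p;4p'
python3 -m crank '[3,0,0,0.1,0,0,0, 3,0,0,0,0,0,0]' |sed -n '2p;4p'
```

```text
ee_pos: [0.6117, -0.0847, 0.0205]
ft_force: [-0.9, 0.1, 0.0]
ee_pos: [0.6118, -0.0847, 0.0197]
ft_force: [-0.7, -0.5, 2.0]
```

```bash
python3 -m crank '[4,0,0,0,0,0,0, 5.5,0,0,0,0,0,0, 5.5,0,0,0,0,0,0, 5.5,0,0,-4,0,0,0, 5.5,0,0,-5,0,0,0, 5.5,0,-4,-2,0,0,0, 5.5,0,-4,0,0,0,0, 5.5,0,-4,0,0,0,0]' |sed -n '4p'
python3 -m crank '[5.5,-4,-4,0,0,0,0, 5.5,-4,-4,0,0,0,0, 5.5,-4,0,0,0,0,0, 5.5,-4,0,0,0,0,0, 5.5,-4,0,0,0,0,0, 5.5,-4,0,0,0,0,0, 5.5,0,0,0,0,0,0]'|sed -n '1,2p'
python3 -c "
from h import *
S={n:snap(n) for n in('side','top')}
for n in S:
    w,_=world(S[n]);print(n,part(S[n],w,(.608,-.0856),.025,.031,.0255),part(S[n],w,(.608,-.0856),.038,.021,.014),part(S[n],w,(.62,.004),.045,.023,.016),part(S[n],w,(.631,.093),.03,.019,.013))
A=S['side']['pixels'][120:280,150:430,::-1];B=S['top']['pixels'][120:260,170:440,::-1]
cv2.imwrite('pics/b9.png',cv2.convertScaleAbs(np.vstack([cv2.resize(A[:110],(700,275),interpolation=2),cv2.resize(B[:125],(700,324),interpolation=2)]),alpha=1.6))"
```

```text
ft_force: [0.2, 0.1, 0.2]
clock: 33.15
ee_pos: [0.3926, -0.2931, 0.1292]
side (array([ 0.6067, -0.0833], dtype=float32), array([ 0.6071, -0.0835]), 0.0213, 124) (array([ 0.6069, -0.0845], dtype=float32), array([ 0.6087, -0.0842]), 0.0323, 308) (array([0.6183, 0.0062], dtype=float32), array([0.6178, 0.0057]), 0.034, 440) (array([0.6304, 0.0936], dtype=float32), array([0.6306, 0.0934]), 0.0186, 118)
top (array([ 0.6093, -0.0861], dtype=float32), array([ 0.6089, -0.0848]), 0.0207, 147) (array([ 0.609, -0.087], dtype=float32), array([ 0.6093, -0.0868]), 0.0278, 387) (array([0.6212, 0.0024], dtype=float32), array([0.6212, 0.0023]), 0.0313, 500) (array([0.6329, 0.0899], dtype=float32), array([0.6327, 0.09  ]), 0.0174, 105)
```

View pics/b9.png

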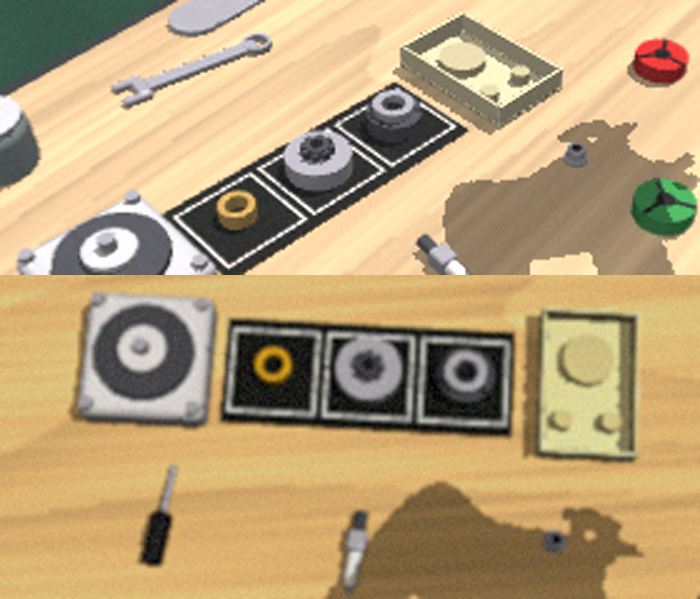

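The parts are in their squares, the washer is within about 1 mm of the hub's centre, and the bystanders are untouched. Handing in.

```bash
python3 -c "
from plant import ctrl
print(ctrl.close_job())"
```

```text
the job is handed in; nothing more can be done
None
```

I handed the job in at about 33 s: the bearing, drum and hub lie in their own squares within about 2 mm of centre, the washer sits about 1 mm off centre on the hub, and the plug, nut and screwdriver were left where they lay; the bearing needed a 4 mm re-centring before the drum went down.

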